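# Load the sample transport tray

## Task

Put the four capped containers into the blue transport tray, each standing fully down in the foam socket made for it: the large round bottle in the largest round socket, the medium round bottle in the middle one, the little vial in the smallest, and the square bottle in the square socket. They are full, so keep them upright all the way. The two bottles without caps are empties: leave them standing where they are.

Things in the scene. Friction and masses are not known exactly. Their poses are not given: they have to be found in the camera images.
- large_bottle: The large capped round bottle: body 62 mm diameter up to 62 mm, sloping shoulder to 70 mm, cap 52 mm diameter, 85 mm tall in all; about 0.26 kg. Off-white plastic, closed by a flat white screw cap, blank paper label. Loose, standing upright. Origin: centre of its underside, z up. Grip it round the body or cap.
- medium_bottle: The medium capped round bottle: body 44 mm diameter up to 60 mm, shoulder to 68 mm, cap 36 mm diameter, 85 mm tall in all; about 0.12 kg. Off-white plastic, closed by a flat white screw cap, blank paper label. Loose, standing upright. Origin: centre of its underside, z up. 
- vial: The small capped round vial: body 28 mm diameter up to 46 mm, shoulder to 50 mm, cap 25 mm diameter, 65 mm tall in all; about 35 g. Off-white plastic, closed by a flat white screw cap, blank paper label. Loose, standing upright. Origin: centre of its underside, z up. 
- square_bottle: The capped bottle of square section: body 46 x 46 mm (edges rounded 4 mm) up to 62 mm, shoulder to 70 mm, round cap 36 mm diameter, 85 mm tall in all; about 0.13 kg. Off-white plastic, closed by a flat white screw cap, blank paper label. Loose, standing upright. Origin: centre of its underside, z up. x and y are square to its flat sides.
- insert_large: One of four fixed grey foam inserts (92 x 92 x 20 mm) lying two by two in a flat blue tray; their order varies. This one has the largest round socket, 78 mm diameter, 14 mm deep. Origin: centre of the insert's underside, 5 mm above the bench; the socket is centred on it, floor 6 mm and rim 20 mm above it. x, y along the insert's sides, z up. The tray's rim is lower than the inserts.
- insert_medium: One of four fixed grey foam inserts (92 x 92 x 20 mm) lying two by two in a flat blue tray; their order varies. This one has the middle-sized round socket, 60 mm diameter, 14 mm deep. Origin: centre of the insert's underside, 5 mm above the bench; the socket is centred on it, floor 6 mm and rim 20 mm above it. x, y along the insert's sides, z up. The tray's rim is lower than the inserts.
- insert_vial: One of four fixed grey foam inserts (92 x 92 x 20 mm) lying two by two in a flat blue tray; their order varies. This one has the smallest round socket, 43 mm diameter, 14 mm deep. Origin: centre of the insert's underside, 5 mm above the bench; the socket is centred on it, floor 6 mm and rim 20 mm above it. x, y along the insert's sides, z up. The tray's rim is lower than the inserts.
- insert_square: One of four fixed grey foam inserts (92 x 92 x 20 mm) lying two by two in a flat blue tray; their order varies. This one has the square socket, 62 x 62 mm with sides along x and y, 14 mm deep. Origin: centre of the insert's underside, 5 mm above the bench; the socket is centred on it, floor 6 mm and rim 20 mm above it. x, y along the insert's sides, z up. The tray's rim is lower than the inserts.
- open_large: A large round bottle like the capped one (62 mm diameter body, same shoulder) but without a cap: an open 44 mm wide neck with a dark mouth, 82 mm tall. Empty, about 0.12 kg. Loose, upright; origin: centre of its underside.
- open_medium: A medium round bottle like the capped one (44 mm diameter body, same shoulder) but without a cap: an open 30 mm wide neck with a dark mouth, 82 mm tall. Empty, about 80 g. Loose, upright; origin: centre of its underside.

How it is judged:
By the outcome, as a careful person would: the job done as asked, in the order asked, and still so for the second after the job is handed in, with the robot touching nothing.
It also fails if it takes over 106 s, if anything falls off the work surface, if the arm or the gripper's body presses on something with over 40 N, if the wrist force passes 120 N, or if a joint passes its speed limit or range.

## Robot

A 6-joint arm with a two-finger parallel gripper is mounted at the origin on the work surface. World frame = base frame: x ahead of the robot, y to its left, z up, the work surface at z = 0. Lengths are in m, angles in rad, forces in N, time in s.
With the tool pointing down it reaches from about 0.275 to 0.975 m from the base axis. Payload 8.4 kg.
Tool frame: the origin (TCP) lies between the finger pads; the fingertips stand 14 mm ahead of it and the grasp point (between the pads) lies 5 mm behind it (finger_overhang is the distance from the TCP to the fingertips, in m); z points along the fingers, y is the line along which they close (so a half turn about z gives the same grasp; the last joint's range is limited). The gripper opens to 92 mm and grips with 3 to 60 N. Pads are 20 mm wide; open, the fingers measure 128 mm over their backs; the gripper's body (75 mm by 189 mm) begins 69 mm behind the grasp point.
Start: joints at [1.313, 0.353, 1.633, -0, 1.155, -0.002], TCP at [0.158, 0.605, 0.229] pointing down, gripper open.
Joint ranges: [-2.63, 2.63], [-0.92, 2.1], [0.06, 2.66], [-1.3, 4.44], [0, 2.69], [-3.02, 3.02]. Speed limits (rad/s): [2.22, 2.22, 2.79, 3.14, 3.14, 3.14].

## Interface

Orientations are given as a unit quaternion [x, y, z, w].
In Python, from cell import sense, snapshot, get_calibration, sign_off, cut_out, finger_overhang gives the robot as it stands.
- The arm moves only by the tool move_arm, never from a script. Its argument "commands" is one flat list of numbers, 7 for each row, row after row: the shift along the tool's x, y, z in mm, then the turn, a rotation vector about the tool's x, y, z in degrees, then the finger opening in mm, from 0 to 91.9. A call has 1 to 12 rows; each row is the pose to reach, as a shift and turn from the pose commanded when the call began, along the tool's axes at that moment; what a row does not reach only later rows make up. A row lasts 1/10 s, in which the tool goes at most 50 mm and 8.59 degrees, less where a joint would pass 70% of its speed; a pose out of reach is approached as far as the arm can. A call with a gripper value outside its range is refused whole. The fingers move at their own pace and stop on an object; "newtons" is the grip in N (left out, the last holds). Time passes only in rows, so rows that repeat a pose let the fingers close. It gives the time, the measured TCP pose, the force, the opening and the grip force at its end, in the units of the state.
- sense(): the state, without advancing time (a new reading comes with each control period).
- snapshot(name): name is "scene" or "top"; returns the picture (384x512x3 uint8, red, green, blue); there is no depth.
- get_calibration(name): a dict with "fx", "fy", "cx", "cy" (pixels), "rvec" (rotation vector, rad) and "tvec" (3), from world to camera coordinates, as OpenCV has them. Camera axes: x right, y down, z forward; pixel columns grow to the right and rows downward; lengths in m; the calibration is good to about 2 mm. A picture is of the moment at which its call begins. get_calibration takes no time and is no camera call.
- sign_off(): hands the job in; it is judged then, once.
Trained networks look in the newest picture that a camera, given by its name, has taken for a name from the list of things; names that differ only in an ending like _2 or _b are one class to them, and where a whole thing is asked for, a point or a joint stands for the part that bears it (a point fixed in the world has none). Each returns a list of dicts, best first, with "conf" (0 to 1); they miss things now and then, are a little off and sometimes report something else, mostly with a low value. They report only what shows in the picture. A call takes as long as a camera call.
- cut_out(camera, target): "region" (384x512 bool, what is visible of it) and "rect" ([left, top, right, bottom] in pixels, round what is visible of it).
The state is a dict: "clock": time; "joint_positions": joint angles; "qd": joint speeds; "tau": joint torques, N m; "position": TCP position; "tool_rot": TCP orientation; "wrist_force": force on the tool from outside, world axes, zero at the start; "ft_torque": the same for the moment, N m; "finger_gap": opening from 0.0 (shut) to 1.0 (fully open); "grip_force": force on a finger pad.
Only numpy, scipy, OpenCV 4.12 (cv2) and the standard library are available. Lean on these libraries where they do the work, as an engineer would, in place of code of your own. Each camera call takes 0.05 s, during which the arm holds its last target. There are 200 camera calls.

## Working session

There is one attempt and no reset: what is moved stays moved. The work goes in short steps, Python scripts to look and compute and a tool call to move; the robot and the scene stay as the last step left them, time stands still between calls to the robot, and variables do not carry over. Pictures are saved under pics/ and viewed, at most 14 in all, crops included, and the job is handed in when it is done.

Besides the shell and the picture viewer there is one more tool, called after "Call:" as name(argument=value, ...) on one line, values as JSON. move_arm: Moves the arm, as the interface text tells. Its arguments: {"type":"object","properties":{"commands":{"type":"array"},"newtons":{"type":"number"}},"required":["commands"]}

```bash
mkdir -p pics; ls
cat > first.py <<'E'
from cell import *
import cv2,numpy as np
for n in("scene","top"):
    im=snapshot(n); cv2.imwrite(f"pics/{n}0.png",im[:,:,::-1])
    c=get_calibration(n); R=cv2.Rodrigues(np.array(c["rvec"]))[0]; print(n,c["fx"],-R.T@np.array(c["tvec"]),R[2])
s=sense();print(s)
for n in("scene","top"):
  for t in ["large_bottle","medium_bottle","vial","square_bottle","insert_large","insert_medium","insert_vial","insert_square","open_large","open_medium"]:
    for d in cut_out(n,t)[:3]: print(n,t,round(d["conf"],2),np.round(d["rect"]))
E
python3 first.py
```

```text
pics
scene 434.6631902970697 [0.96088567 0.65608067 0.91175708] [-0.36147385 -0.56071703 -0.7449383 ]
top 405.377534720115 [0.44748235 0.00162453 1.06576201] [ 0.06580782 -0.0163368  -0.99769857]
{'clock': 0.1, 'joint_positions': array([ 1.31261373e+00,  3.53524995e-01,  1.63403904e+00, -3.02708620e-05,
        1.15519251e+00, -2.36916307e-03]), 'qd': array([-0.00166222, -0.00215143, -0.0019189 ,  0.00104671, -0.00221055,
        0.00053053]), 'tau': array([ 8.81772667e-04, -5.94908595e+01, -3.34930801e+01,  7.00764265e-02,
        1.82293908e-02, -2.52908683e-05]), 'position': array([0.15803063, 0.60426497, 0.22798128]), 'tool_rot': array([ 1.27552150e-01,  9.91831694e-01, -5.78811023e-04, -6.18728739e-05]), 'wrist_force': array([-0.71324204,  0.28032841,  0.29742556]), 'ft_torque': array([ 0.01308853,  0.03125657, -0.02385801]), 'grip_force': 0.0, 'finger_gap': 0.9981284620073737}
scene medium_bottle 0.77 [238. 105. 253. 134.]
scene vial 0.72 [189.  93. 200. 121.]
scene vial 0.71 [277. 260. 289. 283.]
scene square_bottle 0.7 [339. 219. 364. 254.]
scene insert_large 0.89 [231. 205. 
[... 188 characters left out ...]
325.]
scene open_large 0.73 [338. 222. 364. 252.]
scene open_medium 0.83 [187.  91. 201. 123.]
scene open_medium 0.63 [275. 262. 286. 283.]
scene open_medium 0.49 [216. 182. 262. 216.]
top large_bottle 0.7 [332. 150. 361. 176.]
top large_bottle 0.44 [199. 136. 243. 175.]
top medium_bottle 0.91 [348. 220. 368. 235.]
top vial 0.56 [150. 142. 167. 156.]
top insert_large 0.81 [202. 135. 243. 176.]
top insert_large 0.24 [138. 218. 162. 240.]
top insert_medium 0.64 [228. 180. 271. 219.]
top insert_vial 0.88 [196. 170. 232. 210.]
top insert_vial 0.59 [138. 218. 164. 239.]
top insert_square 0.66 [238. 144. 280. 184.]
top open_large 0.63 [ 70. 188. 104. 213.]
top open_medium 0.7 [401. 176. 428. 192.]
```

Run:
```python
import cv2
a=cv2.imread("pics/top0.png");cv2.imwrite("pics/t1.png",cv2.resize(a[110:270,50:450],None,fx=2,fy=2,interpolation=2))
a=cv2.imread("pics/scene0.png");cv2.imwrite("pics/s1.png",cv2.resize(a[70:350,150:430],None,fx=2.1,fy=2.1,interpolation=2))
```

```text
(no output)
```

View pics/t1.png

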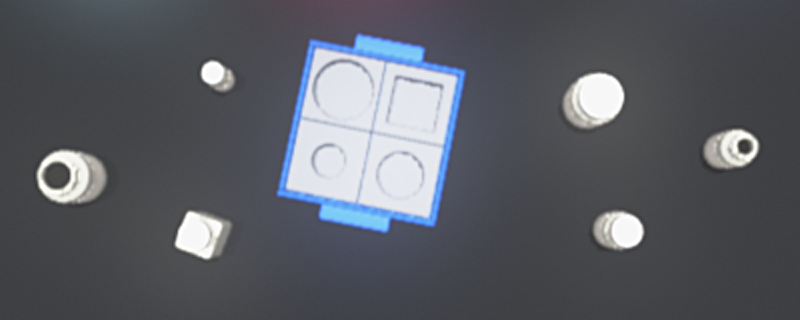

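View pics/s1.png

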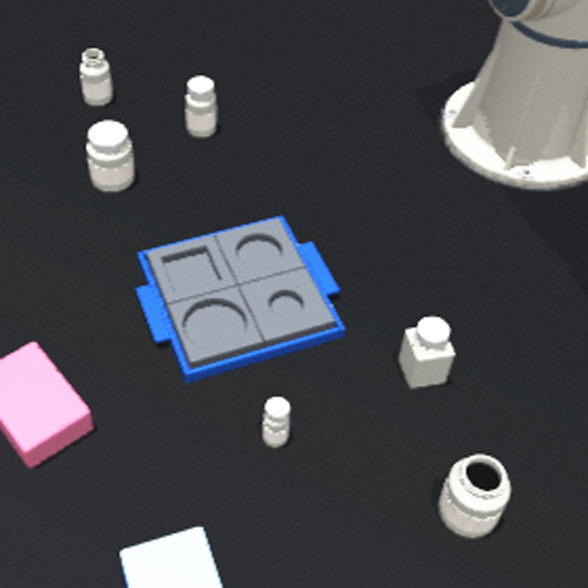

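The top crop shows the tray in the middle. In crop pixels its sockets are large (343,90), square (415,104), vial (328,160) and medium (400,175). The capped bottles have their caps at large (600,97), medium (625,230), vial (212,72) and square (195,237). The empties are at (57,176) and (746,146).

```bash
cat > geo.py <<'E'
import cv2,numpy as np
from cell import get_calibration
from scipy.optimize import minimize
CAL={n:get_calibration(n) for n in("scene","top")}
def K(c): return np.array([[c["fx"],0,c["cx"]],[0,c["fy"],c["cy"]],[0,0,1.]])
def proj(n,P):
    c=CAL[n]; return cv2.projectPoints(np.array(P,float),np.array(c["rvec"],float),np.array(c["tvec"],float),K(c),None)[0].reshape(-1,2)
def back(n,uv,z):
    c=CAL[n];R=cv2.Rodrigues(np.array(c["rvec"]))[0];o=-R.T@np.array(c["tvec"])
    d=np.c_[np.atleast_2d(uv),np.ones(len(np.atleast_2d(uv)))]@np.linalg.inv(K(c)).T@R
    return o+d*((z-o[2])/d[:,2])[:,None]
PROF={"large_bottle":[(31,0),(31,62),(26,70),(26,85)],"medium_bottle":[(22,0),(22,60),(18,68),(18,85)],
"vial":[(14,0),(14,46),(12.5,50),(12.5,65)],"square_bottle":[(23,0),(23,62),(18,70),(18,85)],
"open_large":[(31,0),(31,62),(22,70),(22,82)],"open_medium":[(22,0),(22,60),(15,68),(15,82)]}
t=np.linspace(0,2*np.pi,40,endpoint=False);C=np.c_[np.cos(t),np.sin(t)]
def ring(o,i,yaw,x,y):
    r,z=PROF[o][i]; p=C*r
    if o=="square_bottle" and i<2:
        p=np.sign(C)*19+C*4
        if i<2: p=p@np.array([[np.cos(yaw),np.sin(yaw)],[-np.sin(yaw),np.cos(yaw)]])
    return np.c_[p/1000+[x,y],np.full(len(p),z/1000)]
S=4
def render(n,o,q):
    m=np.zeros((384*S,512*S),np.uint8)
    uv=[proj(n,ring(o,i,q[2] if len(q)>2 else 0,q[0],q[1])) for i in range(4)]
    for a,b in zip(uv,uv[1:]):
        h=cv2.convexHull(np.float32(np.r_[a,b])); cv2.fillConvexPoly(m,np.int32(np.round((h+.5)*S*16-8)),255,shift=4)
    return cv2.resize(m,(512,384),interpolation=cv2.INTER_AREA)/255.
def masks(n,im,thr): 
    g=im.min(axis=2).astype(float); return np.clip((g-thr+15)/30,0,1)
def fit(o,q0,ims,cams=("scene","top"),thr={"scene":85,"top":105}):
    M={n:masks(n,ims[n],thr[n]) for n in cams}
    W={}
    for n in cams:
        r=render(n,o,q0); W[n]=cv2.dilate((r>0).astype(np.uint8),np.ones((13,13)))
    f=lambda q: sum((np.abs(render(n,o,q)-M[n])*W[n]).sum() for n in cams)
    sx=np.array([q0]*(len(q0)+1),float)
    for i in range(len(q0)): sx[i+1,i]+=.012 if i<2 else .3
    r=minimize(f,q0,method="Nelder-Mead",options=dict(initial_simplex=sx,xatol=1e-4,fatol=.01,maxiter=150))
    return r.x,r.fun
E
cat > m.py <<'E'
from geo import *
ims={n:cv2.imread(f"pics/{n}0.png")[:,:,::-1] for n in("scene","top")}
for o,uv in dict(large_bottle=(350,158.5),medium_bottle=(362.5,225),vial=(156,146),square_bottle=(147.5,228.5),open_large=(78.5,198),open_medium=(423,183)).items():
    p=back("top",uv,PROF[o][3][1]/1000)[0][:2]
    qs=[list(p)+([.4] if o[0]=="s" else [])]
    res=[fit(o,qs[0],ims,c) for c in (("scene","top"),("scene",),("top",))]
    print(o,np.round(p,4),*[(np.round(r[0],4),round(r[1],1)) for r in res])
for n in ims:
    hsv=cv2.cvtColor(np.ascontiguousarray(ims[n]),cv2.COLOR_RGB2HSV)
    b=cv2.inRange(hsv,(98,120,90),(125,255,255))
    cs=cv2.findContours(b,cv2.RETR_CCOMP,cv2.CHAIN_APPROX_NONE)
    holes=[c for c,h in zip(cs[0],cs[1][0]) if h[3]>=0]
    c=max(holes,key=cv2.contourArea)
    P=back(n,c[:,0].astype(float),.025)[:,:2]
    r=cv2.minAreaRect(np.float32(P*1000)); print(n,r); print(cv2.boxPoints(r))
cen=dict(L=(343,90),S=(415,104),V=(328,160),M=(400,175))
for k,v in cen.items(): print(k,back("top",(v[0]/2+50,v[1]/2+110),.025)[0])
E
python3 m.py
```

```text
large_bottle [ 0.5768 -0.242 ] (array([ 0.5793, -0.2449]), np.float64(84.6)) (array([ 0.5792, -0.2462]), np.float64(26.4)) (array([ 0.5806, -0.2445]), np.float64(51.9))
medium_bottle [ 0.4143 -0.2659] (array([ 0.4139, -0.27  ]), np.float64(58.8)) (array([ 0.4134, -0.2709]), np.float64(21.0)) (array([ 0.4137, -0.2689]), np.float64(33.5))
vial [0.6216 0.2348] (array([0.6226, 0.2347]), np.float64(60.3)) (array([0.6217, 0.2331]), np.float64(19.2)) (array([0.6232, 0.2363]), np.float64(26.3))
square_bottle [0.4189 0.2521] (array([0.4219, 0.2547, 1.1909]), np.float64(89.8)) (array([ 0.4206,  0.2526, -0.3587]), np.float64(29.4)) (array([0.4216, 0.2562, 1.1829]), np.float64(21.9))
open_large [0.4962 0.4181] (array([0.4979, 0.419 ]), np.float64(404.4)) (array([0.4974, 0.4181]), np.float64(193.0)) (array([0.4983, 0.4214]), np.float64(163.8))
open_medium [ 0.5128 -0.4197] (array([ 0.5137, -0.4202]), np.float64(90.1)) (array([ 0.5129, -0.4224]), np.float64(21.8)) (array([ 0.5136, -0.4196]), np.float64(61.3))
scene ((549.6632080078125, 42.9940185546875), (201.73501586914062, 193.5001678466797), 77.35755157470703)
[[433.18237  -34.252617]
 [621.9911   -76.603264]
 [666.14404  120.240654]
 [477.33533  162.59131 ]]
top ((547.1962280273438, 40.930694580078125), (195.3031005859375, 195.22842407226562), 77.16767120361328)
[[430.33173  -32.601944]
 [620.68414  -75.961914]
 [664.0607   114.46333 ]
 [473.7083   157.8233  ]]
L [0.60139779 0.07575657 0.025     ]
S [ 0.5810854  -0.01678564  0.025     ]
V [0.51129333 0.09669044 0.025     ]
M [0.48980312 0.0047361  0.025     ]
```

Fits agree between the cameras to 2–3 mm, and the tray's 94 mm pitch and ~195 mm size match. Next, a helper converts target positions to tool shifts.

```bash
cat > d.py <<'E'
import sys,numpy as np
from cell import sense
from scipy.spatial.transform import Rotation as Ro
T=dict(L=(.5795,-.245),M=(.4137,-.270),V=(.6225,.2347),Q=(.4212,.2547),sL=(.6033,.0764),sQ=(.5824,-.0153),sV=(.5116,.0973),sM=(.4907,.0056))
s=sense();p=s["position"];R=Ro.from_quat(s["tool_rot"])
print(round(s["clock"],2),p.round(4),R.as_matrix().round(3)[:,1],s["finger_gap"],s["grip_force"],s["wrist_force"].round(1),"yaw y",np.degrees(np.arctan2(*R.as_matrix()[1::-1,1])).round(2))
for k in sys.argv[1:]:
    n,z=k.split(","); print(k,(1000*R.inv().apply(np.r_[T[n],float(z)]-p)).round(1))
E
python3 d.py L,.2 L,.04 sL,.2 sL,.052
```

```text
1.1 [0.1581 0.6047 0.2286] [0.253 0.967 0.   ] 1.003410282204618 0.0 [-0.1  0.   1.2] yaw y 75.34
L,.2 [-622.6 -715.4   28.6]
L,.04 [-622.6 -715.4  188.6]
sL,.2 [-564.3 -398.5   28.6]
sL,.052 [-564.3 -398.5  176.6]
```

Call:
move_arm(commands=[-26,-30,1,0,0,0,91,-57,-66,3,0,0,0,91,-88,-101,4,0,0,0,91,-120,-138,6,0,0,0,91,-152,-174,8,0,0,0,91,-184,-211,9,0,0,0,91,-216,-248,10,0,0,0,91,-248,-285,12,0,0,0,91,-280,-322,14,0,0,0,91,-312,-358,15,0,0,0,91,-344,-395,16,0,0,0,91,-376,-432,18,0,0,0,91])

```text
clock: 2.3
position: [0.4134, 0.0897, 0.211]
tool_rot: [0.128, 0.992, 0.0, 0.001]
wrist_force: [1.2, 0.0, -0.6]
finger_gap: 0.989
grip_force: 0.0
```

```bash
python3 d.py L,.18
```

```text
2.3 [0.4134 0.0897 0.211 ] [0.253 0.967 0.001] 0.9892134778698584 0.0 [ 1.2  0.  -0.6] yaw y 75.35
L,.18 [-245.4 -281.8   31.2]
```

Call:
move_arm(commands=[-31,-36,3,0,0,0,91,-62,-72,6,0,0,0,91,-93,-107,10,0,0,0,91,-124,-143,14,0,0,0,91,-156,-179,18,0,0,0,91,-188,-215,22,0,0,0,91,-214,-246,26,0,0,0,91,-234,-268,30,0,0,0,91,-244,-280,31,0,0,0,91,-246,-283,31,0,0,0,91,-246,-283,31,0,0,0,91])

```text
clock: 3.4
position: [0.5786, -0.2439, 0.1795]
tool_rot: [0.128, 0.992, 0.0, -0.0]
wrist_force: [-0.9, 0.5, 0.0]
finger_gap: 0.994
grip_force: 0.0
```

```bash
python3 d.py L,.04
```

```text
3.4 [ 0.5786 -0.2439  0.1795] [0.253 0.967 0.   ] 0.9937590372477773 0.0 [-0.9  0.5  0. ] yaw y 75.33
L,.04 [ -1.3  -0.9 139.5]
```

Call:
move_arm(commands=[-1,-1,30,0,0,0,91,-1,-1,65,0,0,0,91,-1,-1,100,0,0,0,91,-1,-1,125,0,0,0,91,-1,-1,137,0,0,0,91,-1,-1,139,0,0,0,91,-1,-1,139,0,0,0,58,-1,-1,139,0,0,0,58,-1,-1,139,0,0,0,58,-1,-1,139,0,0,0,58,-1,-1,139,0,0,0,58,-1,-1,139,0,0,0,58], newtons=20)

```text
clock: 4.6
position: [0.5805, -0.2457, 0.0418]
tool_rot: [0.128, 0.992, 0.0, 0.001]
wrist_force: [0.0, 2.7, 6.3]
finger_gap: 0.669
grip_force: 20.0
```

```bash
python3 d.py sL,.052 sL,.12
```

```text
4.6 [ 0.5805 -0.2457  0.0418] [0.253 0.967 0.   ] 0.6686116175857916 20.00092417344831 [0.  2.7 6.3] yaw y 75.34
sL,.052 [ 59.5 317.4 -10.3]
sL,.12 [ 59.4 317.4 -78.3]
```

Call:
move_arm(commands=[0,0,-3,0,0,0,58,0,0,-10,0,0,0,58,0,0,-22,0,0,0,58,0,0,-38,0,0,0,58,1,5,-54,0,0,0,58,3,16,-68,0,0,0,58,6,33,-78,0,0,0,58,11,57,-80,0,0,0,58,16,85,-80,0,0,0,58,21,113,-80,0,0,0,58,27,141,-80,0,0,0,58,32,169,-80,0,0,0,58])

```text
clock: 5.8
position: [0.5911, -0.0715, 0.1211]
tool_rot: [0.127, 0.992, 0.0, -0.0]
wrist_force: [-0.1, -0.3, -2.5]
finger_gap: 0.671
grip_force: 20.0
```

Call:
move_arm(commands=[5,28,0,0,0,0,58,10,55,0,0,0,0,58,15,82,0,0,0,0,58,20,106,0,0,0,0,58,24,126,0,0,0,0,58,26,140,0,0,0,0,58,27,147,4,0,0,0,58,28,149,14,0,0,0,58,28,149,26,0,0,0,58,28,149,38,0,0,0,58,28,149,40,0,0,0,58])

```text
clock: 6.9
position: [0.6006, 0.0762, 0.0782]
tool_rot: [0.128, 0.992, -0.001, -0.002]
wrist_force: [-0.3, 0.4, -2.6]
finger_gap: 0.67
grip_force: 20.0
```

```bash
cat > chk.py <<'E'
import sys
from geo import *
from cell import snapshot
ims={n:snapshot(n) for n in("scene","top")}
for n in ims: cv2.imwrite(f"pics/{sys.argv[1]}_{n}.png",ims[n][:,:,::-1])
a=cv2.resize(ims["top"][110:270,150:350],None,fx=2.5,fy=2.5,interpolation=2); b=cv2.resize(ims["scene"][130:290,150:350],None,fx=2.5,fy=2.5,interpolation=2)[:400]
cv2.imwrite(f"pics/{sys.argv[1]}.png",cv2.resize(np.hstack([a,b]),(800,320))[:,:,::-1])
E
python3 d.py sL,.052; python3 chk.py c1
```

```text
6.9 [0.6006 0.0762 0.0782] [ 0.254  0.967 -0.001] 0.6697176141260653 19.999185682972893 [-0.3  0.4 -2.6] yaw y 75.29
sL,.052 [-2.6  0.9 26.2]
```

View pics/c1.png

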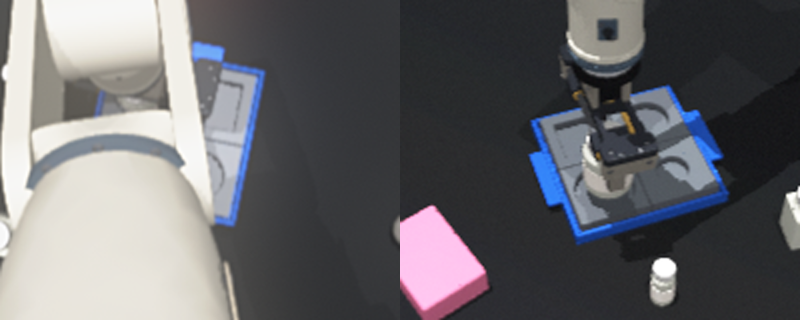

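The scene half shows the large bottle upright over the large socket (about 607,180). The top view is blocked by the arm. I'll lower it.

Call:
move_arm(commands=[-2,1,6,0,0,0,58,-2,1,13,0,0,0,58,-2,1,19,0,0,0,58,-2,1,24,0,0,0,58,-2,1,26,0,0,0,58,-2,1,26,0,0,0,58])

```text
clock: 7.6
position: [0.604, 0.0776, 0.0542]
tool_rot: [0.128, 0.992, -0.0, -0.0]
wrist_force: [0.5, -0.2, -3.1]
finger_gap: 0.665
grip_force: 20.0
```

```bash
python3 d.py sL,.051
```

```text
7.6 [0.604  0.0776 0.0542] [ 0.253  0.967 -0.   ] 0.6649537860550021 19.99923897004919 [ 0.5 -0.2 -3.1] yaw y 75.35
sL,.051 [ 0.4 -1.4  3.2]
```

Call:
move_arm(commands=[0,-1,2,0,0,0,58,0,-1,2,0,0,0,58,0,-1,2,0,0,0,74,0,-1,2,0,0,0,74,0,-1,0,0,0,0,74,0,-1,-10,0,0,0,74,0,-1,-35,0,0,0,74,0,-1,-70,0,0,0,74,0,-1,-105,0,0,0,74,0,-1,-115,0,0,0,74])

```text
clock: 8.6
position: [0.6062, 0.0769, 0.1744]
tool_rot: [0.128, 0.992, 0.001, 0.003]
wrist_force: [0.4, 0.3, 0.8]
finger_gap: 0.803
grip_force: 0.0
```

```bash
python3 d.py M,.15
```

```text
8.6 [0.6062 0.0769 0.1744] [0.253 0.967 0.002] 0.8031583280472075 0.0 [0.4 0.3 0.8] yaw y 75.34
M,.15 [  98.6 -384.4   22.9]
```

Call:
move_arm(commands=[5,-20,0,0,0,0,74,15,-59,0,0,0,0,74,26,-102,4,0,0,0,74,37,-146,6,0,0,0,74,48,-190,9,0,0,0,74,60,-234,12,0,0,0,74,71,-278,15,0,0,0,74,82,-320,18,0,0,0,74,91,-354,22,0,0,0,74,97,-376,22,0,0,0,74,98,-384,22,0,0,0,74,98,-384,22,0,0,0,74])

```text
clock: 9.8
position: [0.4107, -0.2705, 0.1468]
tool_rot: [0.129, 0.992, 0.0, -0.001]
wrist_force: [0.2, 0.6, 0.5]
finger_gap: 0.806
grip_force: 0.0
```

```bash
python3 d.py M,.04; python3 chk.py c2
```

```text
9.8 [ 0.4107 -0.2705  0.1468] [0.255 0.967 0.   ] 0.8064899577644487 0.0 [0.2 0.6 0.5] yaw y 75.22
M,.04 [ -2.9   1.2 106.8]
```

View pics/c2.png

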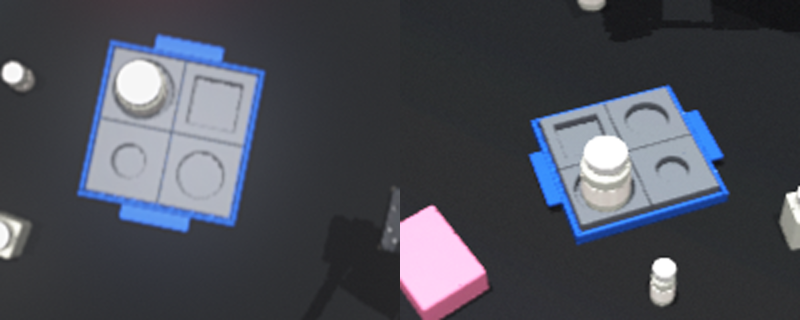

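The large bottle stands in the large socket, at (143,87) in the top half and (605,175) in the scene half. Next is the medium bottle.

Call:
move_arm(commands=[-2,1,25,0,0,0,74,-2,1,55,0,0,0,74,-2,1,85,0,0,0,74,-2,1,102,0,0,0,74,-2,1,106,0,0,0,74,-2,1,106,0,0,0,74,-2,1,106,0,0,0,40,-2,1,106,0,0,0,40,-2,1,106,0,0,0,40,-2,1,106,0,0,0,40,-2,1,106,0,0,0,40,-2,1,106,0,0,0,40], newtons=15)

```text
clock: 11.1
position: [0.4146, -0.2698, 0.0422]
tool_rot: [0.128, 0.992, -0.0, 0.0]
wrist_force: [-0.4, 1.2, 6.4]
finger_gap: 0.47
grip_force: 15.0
```

```bash
python3 d.py sM,.078
```

```text
11.1 [ 0.4146 -0.2698  0.0422] [ 0.253  0.967 -0.   ] 0.4704828605702726 15.000713334884495 [-0.4  1.2  6.4] yaw y 75.33
sM,.078 [ -3.9 285.6 -35.9]
```

Call:
move_arm(commands=[0,0,-3,0,0,0,40,0,0,-10,0,0,0,40,0,0,-22,0,0,0,40,0,0,-38,0,0,0,40,0,5,-54,0,0,0,40,0,16,-66,0,0,0,40,-1,33,-70,0,0,0,40,-1,57,-70,0,0,0,40,-1,85,-70,0,0,0,40,-2,113,-70,0,0,0,40,-2,141,-70,0,0,0,40,-2,169,-70,0,0,0,40])

```text
clock: 12.3
position: [0.4591, -0.105, 0.1122]
tool_rot: [0.128, 0.992, 0.0, 0.0]
wrist_force: [1.3, -1.3, -1.9]
finger_gap: 0.471
grip_force: 15.0
```

Call:
move_arm(commands=[0,28,0,0,0,0,40,-1,53,0,0,0,0,40,-1,76,0,0,0,0,40,-2,96,0,0,0,0,40,-2,109,0,0,0,0,40,-2,115,4,0,0,0,40,-2,117,14,0,0,0,40,-2,117,26,0,0,0,40,-2,117,34,0,0,0,40,-2,117,36,0,0,0,40,-2,117,36,0,0,0,40])

```text
clock: 13.4
position: [0.49, 0.0056, 0.0749]
tool_rot: [0.128, 0.992, -0.0, -0.001]
wrist_force: [-0.4, 0.2, -0.1]
finger_gap: 0.472
grip_force: 15.0
```

```bash
python3 d.py sM,.052
```

```text
13.4 [0.49   0.0056 0.0749] [ 0.254  0.967 -0.   ] 0.4724618910882394 14.999856140348129 [-0.4  0.2 -0.1] yaw y 75.3
sM,.052 [-0.7  0.2 22.9]
```

Call:
move_arm(commands=[-1,0,6,0,0,0,40,-1,0,13,0,0,0,40,-1,0,19,0,0,0,40,-1,0,22,0,0,0,40,-1,0,23,0,0,0,40,-1,0,23,0,0,0,40,-1,0,23,0,0,0,40])

```text
clock: 14.1
position: [0.4912, 0.0058, 0.0529]
tool_rot: [0.127, 0.992, -0.0, -0.0]
wrist_force: [-2.8, -1.2, 6.6]
finger_gap: 0.47
grip_force: 15.0
```

Call:
move_arm(commands=[0,0,1,0,0,0,40,0,0,1,0,0,0,56,0,0,1,0,0,0,56,0,0,-1,0,0,0,56,0,0,-11,0,0,0,56,0,0,-35,0,0,0,56,0,0,-70,0,0,0,56,0,0,-105,0,0,0,56,0,0,-115,0,0,0,56,0,0,-115,0,0,0,56])

```text
clock: 15.1
position: [0.4926, 0.0059, 0.1694]
tool_rot: [0.128, 0.992, 0.0, 0.002]
wrist_force: [0.4, 0.3, -0.2]
finger_gap: 0.611
grip_force: 0.0
```

```bash
python3 d.py V,.15
```

```text
15.1 [0.4926 0.0059 0.1694] [0.253 0.967 0.001] 0.6113667802698525 0.0 [ 0.4  0.3 -0.2] yaw y 75.35
V,.15 [-67.7 254.3  19.8]
```

Call:
move_arm(commands=[-5,20,0,0,0,0,56,-15,56,0,0,0,0,56,-25,95,2,0,0,0,56,-36,135,4,0,0,0,56,-47,175,8,0,0,0,56,-57,212,12,0,0,0,56,-64,240,18,0,0,0,56,-67,252,20,0,0,0,56,-68,254,20,0,0,0,56,-68,254,20,0,0,0,56])

```text
clock: 16.1
position: [0.6207, 0.2335, 0.1466]
tool_rot: [0.128, 0.992, -0.001, -0.001]
wrist_force: [-0.2, -0.2, -0.2]
finger_gap: 0.608
grip_force: 0.0
```

```bash
python3 d.py V,.035; python3 chk.py c3
```

```text
16.1 [0.6207 0.2335 0.1466] [ 0.253  0.967 -0.001] 0.6081660533737169 0.0 [-0.2 -0.2 -0.2] yaw y 75.35
V,.035 [ -1.6   1.7 111.6]
```

View pics/c3.png

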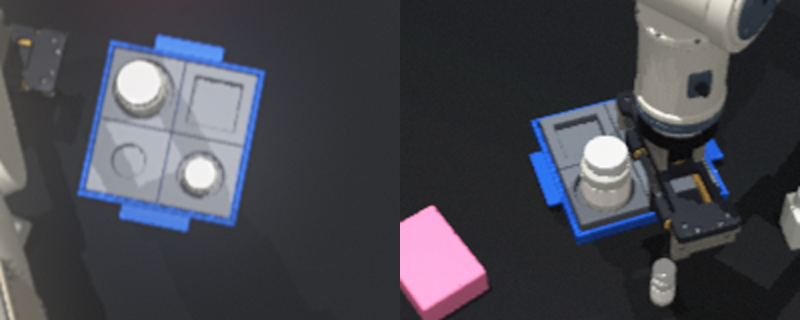

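The medium bottle stands in its socket at top (200,175), with the ring visible all round it. The gripper is above the vial, which shows at scene (663,283).

Call:
move_arm(commands=[-1,1,25,0,0,0,56,-1,1,55,0,0,0,56,-1,1,85,0,0,0,56,-1,1,104,0,0,0,56,-1,1,110,0,0,0,56,-1,1,110,0,0,0,56,-1,1,110,0,0,0,24,-1,1,110,0,0,0,24,-1,1,110,0,0,0,24,-1,1,110,0,0,0,24,-1,1,110,0,0,0,24,-1,1,110,0,0,0,24], newtons=10)

```text
clock: 17.4
position: [0.6232, 0.2353, 0.0383]
tool_rot: [0.128, 0.992, 0.0, 0.001]
wrist_force: [-0.3, -0.4, 7.0]
finger_gap: 0.299
grip_force: 10.0
```

```bash
python3 d.py sV,.078
```

```text
17.4 [0.6232 0.2353 0.0383] [0.253 0.967 0.001] 0.29918995906433526 9.999784394167364 [-0.3 -0.4  7. ] yaw y 75.35
sV,.078 [  73.1 -161.7  -39.8]
```

Call:
move_arm(commands=[0,0,-3,0,0,0,24,0,0,-10,0,0,0,24,0,0,-22,0,0,0,24,0,0,-40,0,0,0,24,2,-5,-58,0,0,0,24,7,-16,-74,0,0,0,24,15,-33,-82,0,0,0,24,26,-57,-84,0,0,0,24,37,-82,-84,0,0,0,24,48,-107,-84,0,0,0,24,58,-129,-84,0,0,0,24,66,-147,-84,0,0,0,24])

```text
clock: 18.6
position: [0.5206, 0.1084, 0.1226]
tool_rot: [0.128, 0.992, 0.0, 0.0]
wrist_force: [0.3, -0.4, -0.6]
finger_gap: 0.299
grip_force: 10.0
```

Call:
move_arm(commands=[5,-10,0,0,0,0,24,7,-14,5,0,0,0,24,7,-15,15,0,0,0,24,7,-15,28,0,0,0,24,7,-15,40,0,0,0,24,7,-15,44,0,0,0,24,7,-15,44,0,0,0,24])

```text
clock: 19.3
position: [0.5105, 0.097, 0.0762]
tool_rot: [0.127, 0.992, -0.0, -0.001]
wrist_force: [0.7, -0.2, -0.0]
finger_gap: 0.3
grip_force: 10.0
```

```bash
python3 d.py sV,.049
```

```text
19.3 [0.5105 0.097  0.0762] [ 0.253  0.968 -0.001] 0.2995942859683045 9.994132302235812 [ 0.7 -0.2 -0. ] yaw y 75.36
sV,.049 [-1.   0.6 27.2]
```

Call:
move_arm(commands=[-1,0,7,0,0,0,24,-1,0,15,0,0,0,24,-1,0,22,0,0,0,24,-1,0,26,0,0,0,24,-1,0,28,0,0,0,24,-1,0,28,0,0,0,24,-1,0,28,0,0,0,24])

```text
clock: 20.0
position: [0.5122, 0.0966, 0.0497]
tool_rot: [0.128, 0.992, 0.0, 0.0]
wrist_force: [0.8, -0.2, -0.4]
finger_gap: 0.298
grip_force: 10.0
```

Call:
move_arm(commands=[0,0,1,0,0,0,24,0,0,1,0,0,0,40,0,0,1,0,0,0,40,0,0,-1,0,0,0,40,0,0,-11,0,0,0,40,0,0,-35,0,0,0,40,0,0,-70,0,0,0,40,0,0,-105,0,0,0,50,0,0,-115,0,0,0,60,0,0,-115,0,0,0,76])

```text
clock: 21.0
position: [0.5132, 0.0968, 0.1665]
tool_rot: [0.128, 0.992, 0.001, 0.002]
wrist_force: [-0.8, -0.4, -0.7]
finger_gap: 0.673
grip_force: 0.0
```

```bash
python3 d.py Q,.15
```

```text
21.0 [0.5132 0.0968 0.1665] [0.253 0.967 0.002] 0.6731402805918615 0.0 [-0.8 -0.4 -0.7] yaw y 75.34
Q,.15 [129.  129.5  16.2]
```

Call:
move_arm(commands=[10,10,0,0,0,1,76,32,32,2,0,0,2,76,60,60,6,0,0,3.5,76,88,88,10,0,0,5,76,112,112,14,0,0,6,76,125,126,16,0,0,6.5,76,128,129,16,0,0,6.5,76,128,129,16,0,0,6.5,76])

```text
clock: 21.8
position: [0.4201, 0.2536, 0.1475]
tool_rot: [0.183, 0.983, -0.001, -0.001]
wrist_force: [0.9, 0.0, -0.6]
finger_gap: 0.824
grip_force: 0.0
```

```bash
python3 d.py Q,.04; python3 chk.py c4
```

```text
21.8 [0.4201 0.2536 0.1475] [ 0.359  0.933 -0.002] 0.8237323161267817 0.0 [ 0.9  0.  -0.6] yaw y 68.94
Q,.04 [ -0.7   1.6 107.5]
```

View pics/c4.png

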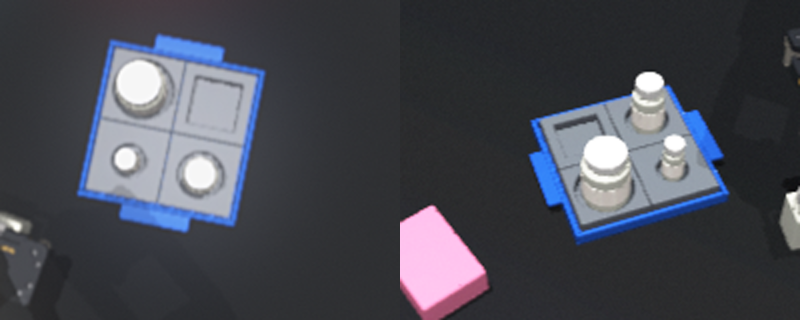

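Large (143,87), medium (200,175) and vial (127,159) all stand in their sockets. The square bottle is next.

Call:
move_arm(commands=[0,1,25,0,0,0,76,0,1,55,0,0,0,76,0,1,85,0,0,0,76,0,1,102,0,0,0,76,0,1,107,0,0,0,76,0,1,107,0,0,0,76,0,1,107,0,0,0,42,0,1,107,0,0,0,42,0,1,107,0,0,0,42,0,1,107,0,0,0,42,0,1,107,0,0,0,42,0,1,107,0,0,0,42], newtons=15)

```text
clock: 23.1
position: [0.4217, 0.255, 0.0422]
tool_rot: [0.183, 0.983, 0.0, 0.0]
wrist_force: [-1.1, 0.1, 6.8]
finger_gap: 0.501
grip_force: 15.0
```

```bash
python3 d.py sQ,.14
```

```text
23.1 [0.4217 0.255  0.0422] [0.361 0.933 0.001] 0.500775865518468 14.99277412891388 [-1.1  0.1  6.8] yaw y 68.85
sQ,.14 [-247.5 -194.1  -97.8]
```

Call:
move_arm(commands=[0,0,-3,0,0,0,42,0,0,-10,0,0,0,42,0,0,-24,0,0,0,42,0,0,-44,0,0,0,42,0,0,-66,0,0,0,42,0,0,-88,0,0,0,42,0,0,-108,0,0,0,42,-4,-3,-122,0,0,0,42,-14,-11,-130,0,0,-1,42,-30,-23,-132,0,0,-2,42,-50,-39,-132,0,0,-3,42,-72,-56,-132,0,0,-4,42])

```text
clock: 24.3
position: [0.4682, 0.1759, 0.1741]
tool_rot: [0.148, 0.989, 0.0, 0.0]
wrist_force: [0.6, 0.1, -0.9]
finger_gap: 0.501
grip_force: 15.0
```

```bash
python3 d.py sQ,.172
```

```text
24.3 [0.4682 0.1759 0.1741] [0.293 0.956 0.   ] 0.5005941047763205 14.991012811660767 [ 0.6  0.1 -0.9] yaw y 72.94
sQ,.172 [-165.3 -149.3    2.1]
```

Call:
move_arm(commands=[-21,-19,0,0,0,-1,42,-42,-38,0,0,0,-2,42,-63,-57,0,0,0,-3,42,-84,-76,0,0,0,-4,42,-105,-95,0,0,0,-4.5,42,-125,-113,0,0,0,-4.5,42,-142,-128,0,0,0,-4.5,42,-155,-140,0,0,0,-4.5,42,-162,-147,2,0,0,-4.5,42,-165,-149,12,0,0,-4.5,42,-165,-149,26,0,0,-4.5,42,-165,-149,40,0,0,-4.5,42])

```text
clock: 25.5
position: [0.5811, -0.0139, 0.132]
tool_rot: [0.11, 0.994, 0.0, -0.001]
wrist_force: [0.2, 0.7, -1.8]
finger_gap: 0.501
grip_force: 15.0
```

```bash
python3 d.py sQ,.053
```

```text
25.5 [ 0.5811 -0.0139  0.132 ] [0.219 0.976 0.   ] 0.5013213127644723 14.99024122953415 [ 0.2  0.7 -1.8] yaw y 77.37
sQ,.053 [-1.7 -1.1 79. ]
```

Call:
move_arm(commands=[-1,-1,12,0,0,0,42,-1,-1,26,0,0,0,42,-1,-1,40,0,0,0,42,-1,-1,50,0,0,0,42,-1,-1,54,0,0,0,42,-1,-1,54,0,0,0,42])

```text
clock: 26.1
position: [0.5823, -0.0157, 0.0789]
tool_rot: [0.11, 0.994, -0.0, -0.001]
wrist_force: [-0.3, 0.3, -1.8]
finger_gap: 0.501
grip_force: 15.0
```

```bash
python3 d.py sQ,.053; python3 chk.py c5
```

```text
26.1 [ 0.5823 -0.0157  0.0789] [ 0.219  0.976 -0.   ] 0.5006457854928595 14.990213960409164 [-0.3  0.3 -1.8] yaw y 77.34
sQ,.053 [ 0.   0.4 25.9]
```

View pics/c5.png

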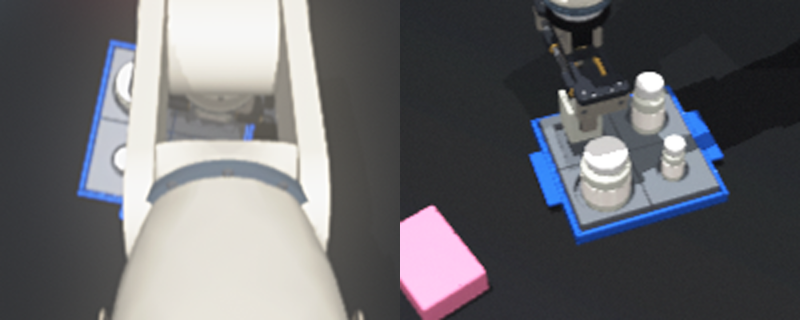

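The square bottle is held over the square socket (scene half, about 583,125), and the other three are undisturbed. I'll lower it.

Call:
move_arm(commands=[0,0,6,0,0,0,42,0,0,13,0,0,0,42,0,0,20,0,0,0,42,0,0,24,0,0,0,42,0,0,26,0,0,0,42,0,0,26,0,0,0,42,0,0,26,0,0,0,42])

```text
clock: 26.9
position: [0.5828, -0.0158, 0.0536]
tool_rot: [0.11, 0.994, 0.0, 0.0]
wrist_force: [0.4, 0.4, -1.4]
finger_gap: 0.501
grip_force: 15.0
```

Call:
move_arm(commands=[0,0,1,0,0,0,42,0,0,1,0,0,0,56,0,0,1,0,0,0,56,0,0,-1,0,0,0,56,0,0,-11,0,0,0,56,0,0,-35,0,0,0,56,0,0,-70,0,0,0,56,0,0,-105,0,0,0,56,0,0,-125,0,0,0,56])

```text
clock: 27.8
position: [0.5838, -0.0158, 0.1823]
tool_rot: [0.11, 0.994, 0.0, 0.002]
wrist_force: [0.7, 0.3, -0.4]
finger_gap: 0.608
grip_force: 0.0
```

Call:
move_arm(commands=[0,-20,0,0,0,0,56,0,-60,0,0,0,0,56,0,-100,0,0,0,0,56,0,-140,0,0,0,0,56,0,-180,0,0,0,0,56,0,-215,0,0,0,0,56,0,-240,0,0,0,0,56,0,-250,0,0,0,0,56,0,-250,0,0,0,0,56])

```text
clock: 28.7
position: [0.5277, -0.2605, 0.1791]
tool_rot: [0.111, 0.994, -0.0, 0.0]
wrist_force: [0.6, -0.3, 0.7]
finger_gap: 0.608
grip_force: 0.0
```

```bash
python3 chk.py c6
python3 - <<'E'
from geo import *
ims={n:cv2.imread(f"pics/c6_{n}.png")[:,:,::-1] for n in("scene","top")}
cv2.imwrite("pics/c6w.png",cv2.resize(ims["top"],(800,600))[:,:,::-1])
E
```

```text
(no output)
```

View pics/c6.png

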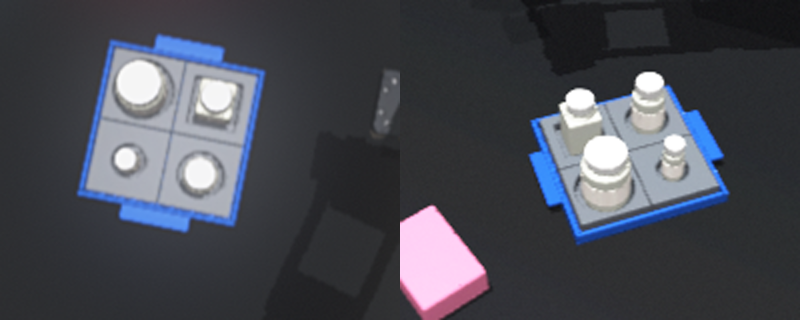

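View pics/c6w.png

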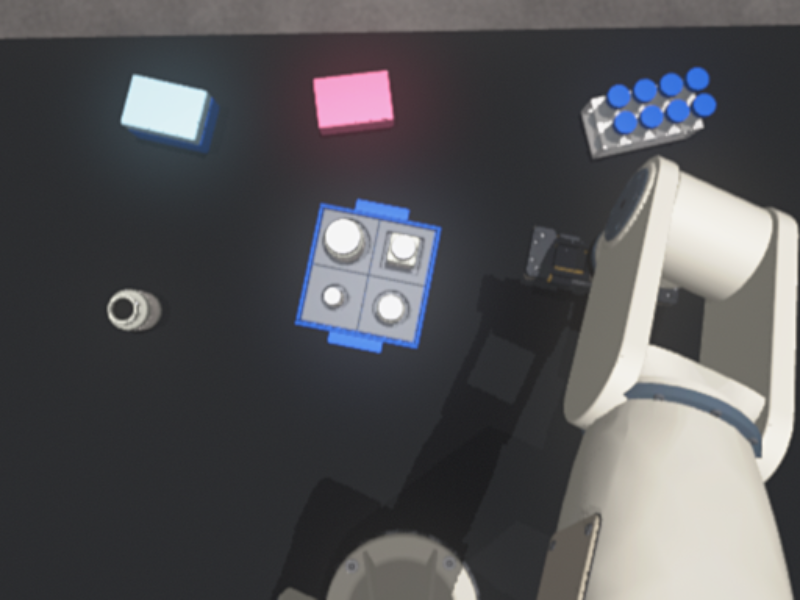

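All four stand inside their sockets: large (143,87), square (217,100), vial (127,159) and medium (200,175), with the socket ring visible round each. The open large bottle still stands at (135,310) in the wide view. The open medium is hidden by the arm, but nothing went near it.

```bash
python3 -c "
from cell import sign_off;print(sign_off())"
```

```text
the job is handed in; nothing more can be done
None
```

I placed all four capped containers upright in their matching sockets, in the order given, and left both empties alone; the job was handed in at about 29 s.

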